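Stack the leaf cassettes and hold the purge dial at the third click

ROBOT

A 7-joint arm with a two-finger parallel gripper is mounted at the origin on the work surface. World frame = base frame: x ahead of the robot, y to its left, z up, the work surface at z = 0. Lengths are in m, angles in rad, forces in N, time in s.
With the tool pointing down it reaches from about 0.35 to 0.9 m from the base axis. Payload 8.1 kg.
Tool frame: the origin (TCP) lies at the very end of the fingers, on their centre line; the grasp point (between the pads) lies grip_point_offset behind it (grip_point_offset is the distance from the TCP to the grasp point, in m); z points along the fingers, y is the direction in which the jaws open and shut (so a half turn about z gives the same grasp; the last joint's range is limited). The gripper opens to 92 mm and grips with 3 to 60 N. Pads are 19 mm wide; open, the fingers measure 130 mm over their backs; the gripper's body (75 mm by 190 mm) begins 47 mm behind the grasp point.
Start: joints at [1.165, 0.434, 0.025, 1.573, -0.012, 1.134, -0.075], TCP at [0.186, -0.597, 0.227] pointing down, gripper open.
Joint ranges: [-2.62, 2.62], [-0.44, 2.09], [-1.27, 1.32], [0.08, 2.57], [-1.32, 4.46], [0.12, 2], [-2.74, 2.74]. Speed limits (rad/s): [2.22, 2.22, 3.01, 3.01, 3.14, 3.14, 3.14].

INTERFACE

Orientations are given as a rotation vector (axis times angle).
In Python, from cell import * gives the robot as it stands.
- The arm moves only by the tool drive_tool, never from a script. Its argument "increments" is a list of rows, each an object of numbers: "grip": the gripper's target within -1 to 1 (shut at 1, half-way at 0, fully open at -1); "tx", "ty", "tz": the shift along the world's x, y, z normalised to -1 to 1, where 1 is 400 mm; "turn": the turn about the world's z normalised to -1 to 1, where 1 is 60 degrees. In form: [{"grip": .., "tx": .., "ty": .., "tz": .., "turn": ..}, ...]. A call has 1 to 20 rows; each row is the pose to reach, as a shift and turn from the pose measured when the call began; what a row does not reach only later rows make up. A row lasts 1/10 s, in which the tool goes at most 50 mm and 8.59 degrees, less where a joint would pass 70% of its speed; a pose out of reach is approached as far as the arm can. A call with a number of a shift or a turn outside -1 to 1 is refused whole. A call with a gripper value outside its range is refused whole. The fingers move at their own pace and stop on an object; "newtons" is the grip in N (left out, the last holds). Time passes only in rows, so rows that repeat a pose let the fingers close. It gives the time, the measured TCP pose, the force and the opening at its end, in the units of the state.
- observe(): the state, without advancing time (a new reading comes with each control period).
- get_image(name): name is "scene" or "top"; returns the picture (400x640x3 uint8, red, green, blue); there is no depth.
- camera_info(name): a dict with "fx", "fy", "cx", "cy" (pixels), "distortion" ([k1, k2, p1, p2, k3] as OpenCV has them; the pictures are not rectified), "eye" and "rotation" of the camera in the world. Camera axes: x right, y down, z forward; pixel columns grow to the right and rows downward; lengths in m; the calibration is good to about 2 mm. A picture is of the moment at which its call begins. camera_info takes no time and is no camera call.
- sign_off(): hands the job in, once; it reports no verdict.
The state is a dict: "clock": time; "joints": joint angles; "dq": joint speeds; "joint_efforts": joint torques, N m; "position": TCP position; "ee_rot": TCP orientation; "force": force on the tool from outside, world axes, zero at the start; "ft_torque": the same for the moment, N m; "width": opening from 0.0 (shut) to 1.0 (fully open).
Only numpy, scipy, OpenCV 4.12 (cv2) and the standard library are available. Lean on these libraries where they do the work, as an engineer would, in place of code of your own. Each camera call takes 0.05 s, during which the arm holds its last target. There are 200 camera calls.

TASK

Stack the two loose leaf-sample cassettes, in either order, squarely on the one that already lies on the cooling plate, so that the three make one aligned pile, and let go of them. Then press the paddle of the spring-return purge dial down past the first two clicks to the third, not on to the fourth, and hold it there against its spring: the program finishes while the gripper is still holding it at the third click, after at least two seconds of holding. Leave the other things on the bench where they are.

Things in the scene. Friction and masses are not known exactly. Their poses are not given: they have to be found in the camera images.
- cassette_a_c (a point): Loose flat grey sample cassette lying on the bench, 84 (x) x 56 (y) x 16 (z) mm, 60 to 120 g, with a flat underside, flat rim on top, a pale window with two round leaf discs. This point is its centre, 8 mm above its underside; x along its long side, z up. Alike in every way to cassette_b.
- cassette_b_c (a point): Loose flat grey sample cassette lying on the bench, 84 (x) x 56 (y) x 16 (z) mm, 60 to 120 g, with a flat underside, flat rim on top, a pale window with two round leaf discs. This point is its centre, 8 mm above its underside; x along its long side, z up. Alike in every way to cassette_a.
- cassette_base_c (a point): The cassette that already lies on the cooling plate, bottom of the pile, 84 (x) x 56 (y) x 16 (z) mm, 60 to 120 g, with a flat underside, flat rim on top, a pale window with two round leaf discs. This point is its centre, 8 mm above its underside; x along its long side, z up. It is loose, and roughly central on the plate.
- plate_top (a point): Centre of the top face (25 mm above the bench) of the fixed cooling plate, an aluminium slab 140 (x) x 120 (y) on a black foot 150 x 130; its own x points to a 36 mm tall grey air outlet bar (16 x 100 mm) standing 85 mm from its centre.
- timer_pivot (a point): Centre of the dial's level axle, 105 mm up, on the fixed purge timer: grey base 100 x 120 x 40 tall, post, two upright aluminium discs (radius 50, 42 apart). Axle along this x; the lever sticks out between the discs to this +y. Five studs on each disc, 42 mm from the axle, mark rest and clicks 1 to 4; the third click's stud is thicker (10 dia, others 6). The lever points at its stud.
- paddle_top (a point): Centre of the top face of the black press paddle at the lever's end (44 mm along the axle, 32 mm along the lever, 10 mm thick), 95 mm from the axle, measured along the lever; the top face stands 5 mm above the lever's middle line. It moves with the dial.
- dial (a joint): Angle pressed from rest, rad: 0 = rest (lever 0.50 above level); clicks at 0.27, 0.54, 0.81 (third; lever 0.31 below level), 1.08; hard stop 1.15. Pressing the paddle down increases it. It takes about 3 N at rest, 7 N at the third click, rippling about 2 N up and down at the clicks. Let go, it always springs back to 0: the clicks do not keep it.
- jar: A closed glass jar with a steel cap, 60 dia x 95 tall; sizes in mm; bystander, leave alone. Origin at its underside.
- pot: A small open orange pot 55 x 55 x 50 with a leaf sticking out above it; sizes in mm; bystander, leave alone. Origin at its underside.
- mug: A white mug, 80 dia x 92 tall; sizes in mm; bystander, leave alone. Origin at its underside.
- adapter: A black power adapter block 110 x 50 x 32; sizes in mm; bystander, leave alone. Origin at its underside.
- screwdriver: A screwdriver 160 long lying on the bench; sizes in mm; bystander, leave alone. Origin at its underside.
- weight: A brass calibration weight, 36 dia x 28 tall; sizes in mm; bystander, leave alone. Origin at its underside.
Mind the look-alikes: they are no part of the job. What is shaped like the part that bears plate_top but red or turquoise is not meant.

How it is judged:
On the way, in this order (a step that is already met when the one before it is completed fails the run):
1. the two loose cassettes are stacked squarely on the base cassette and let go, with the dial at rest (((height (world z) of cassette_a_c between 0.044 and 0.054 m and height (world z) of cassette_b_c between 0.06 and 0.07 m) or (height (world z) of cassette_b_c between 0.044 and 0.054 m and height (world z) of cassette_a_c between 0.06 and 0.07 m)) and horizontal distance between each of cassette_a_c, cassette_b_c and cassette_base_c below 0.008 m and angle between the x axis of each of cassette_a_c, cassette_b_c and the x axis of cassette_base_c, either way round below 0.12 rad and angle between each of cassette_a_c, cassette_b_c, cassette_base_c's own z axis and vertical below 0.06 rad and contact force between the fingers and cassette_a below 0.05 N and linear speed of each of cassette_a, cassette_b, cassette_base below 0.03 m/s and contact force between the fingers and cassette_b below 0.05 N and contact force between the fingers and cassette_base below 0.05 N and height (world z) of cassette_base_c between 0.028 and 0.038 m and horizontal distance between cassette_base_c and plate_top below 0.03 m and value of joint dial below 0.15 rad), for 0.2 s.
2. the paddle is held by the gripper at the third click for two seconds, the pile still square (((height (world z) of cassette_a_c between 0.044 and 0.054 m and height (world z) of cassette_b_c between 0.06 and 0.07 m) or (height (world z) of cassette_b_c between 0.044 and 0.054 m and height (world z) of cassette_a_c between 0.06 and 0.07 m)) and horizontal distance between each of cassette_a_c, cassette_b_c and cassette_base_c below 0.008 m and angle between the x axis of each of cassette_a_c, cassette_b_c and the x axis of cassette_base_c, either way round below 0.12 rad and angle between each of cassette_a_c, cassette_b_c, cassette_base_c's own z axis and vertical below 0.06 rad and contact force between the fingers and cassette_a below 0.05 N and linear speed of each of cassette_a, cassette_b, cassette_base below 0.03 m/s and contact force between the fingers and cassette_b below 0.05 N and contact force between the fingers and cassette_base below 0.05 N and height (world z) of cassette_base_c between 0.028 and 0.038 m and horizontal distance between cassette_base_c and plate_top below 0.03 m and value of joint dial between 0.72 and 0.9 rad and velocity of joint dial between -0.15 and 0.15 rad/s and contact force between the fingers and dial above 2 N), for 2 s.
At the end, for the whole second after the job is handed in: Three cassettes flat in one pile on the plate (base one within 30 mm of its centre), upper two within 8 mm and 0.12 rad of the base one, not touched by the gripper; dial still at the third click (0.72 to 0.90 rad), held there by the gripper's fingers with more than 2 N (all of step 2); the arm keeps its last pose, push and grip.
It fails at once if the dial is pressed on towards the fourth click (value of joint dial above 0.97 rad).
It fails at once if a bystander is moved by more than 30 mm (distance of any of jar, pot, mug, adapter, screwdriver, weight from where it was at the start of the episode above 0.03 m).
It also fails if it takes over 58 s, if anything falls off the work surface, if the arm or the gripper's body presses on something with over 40 N, if the wrist force passes 120 N, or if a joint passes its speed limit or range.

## Working session

There is one attempt and no reset: what is moved stays moved. The work goes in short steps, Python scripts to look and compute and a tool call to move; the robot and the scene stay as the last step left them, time stands still between calls to the robot, and variables do not carry over. Pictures are saved under pics/ and viewed, about 8 in all and at most 12, crops included, and the job is handed in when it is done.

Besides the shell and the picture viewer there is one more tool, called after "Emit:" as a command line: name --argument value ..., lists and objects as JSON in quotes. drive_tool: Moves the arm, as the interface text tells. Its arguments: {"type":"object","properties":{"increments":{"type":"array","items":{"type":"object","properties":{"grip":{"type":"number"},"tx":{"type":"number"},"ty":{"type":"number"},"tz":{"type":"number"},"turn":{"type":"number"}}}},"newtons":{"type":"number"}},"required":["increments"]}

```bash
mkdir -p pics; python3 - <<'E'
from cell import *
import cv2
for n in("scene","top"):
    i=get_image(n); cv2.imwrite(f"pics/{n}0.png",i[:,:,::-1]); print(camera_info(n))
print(observe())
try: print(grip_point_offset)
except Exception as e: print(e)
E
```

```text
{'fx': 390.0406373975968, 'fy': 390.0406373975968, 'cx': 320.1559345819506, 'cy': 194.04730881666657, 'distortion': array([0.0263642, 0.       , 0.       , 0.       , 0.       ]), 'eye': array([ 0.96477795, -0.50606735,  0.84602057]), 'rotation': array([-2.24218709, -0.88717169,  0.37641843])}
{'fx': 420.3228345093855, 'fy': 420.3228345093855, 'cx': 320.83836959897826, 'cy': 201.82526912197835, 'distortion': array([-0.06279357,  0.        ,  0.        ,  0.        ,  0.        ]), 'eye': array([0.33555856, 0.01678089, 1.11969988]), 'rotation': array([-2.15144042,  2.11760955, -0.17292388])}
{'clock': 0.1, 'joints': array([ 1.16543205,  0.43513652,  0.02494435,  1.57397305, -0.01162148,
        1.1339737 , -0.07506024]), 'dq': array([ 0.00037491, -0.00028356, -0.00125118, -0.00216689, -0.00233405,
        0.00106504, -0.00030501]), 'joint_efforts': array([ 2.66393341e-03, -6.69117594e+01,  9.87746604e-01, -3.15141678e+01,
       -6.05390361e-02,  3.73710506e-02,  3.44263924e-05]), 'position': array([ 0.18619536, -0.59616685,  0.22604631]), 'ee_rot': array([-3.10436833e+00, -4.73550108e-01,  4.59768652e-04]), 'force': array([0.25608723, 0.38874197, 0.08375105]), 'ft_torque': array([-0.03330354,  0.02528267,  0.00083738]), 'width': 1.003506255715434}
0.0188
```

View pics/scene0.png

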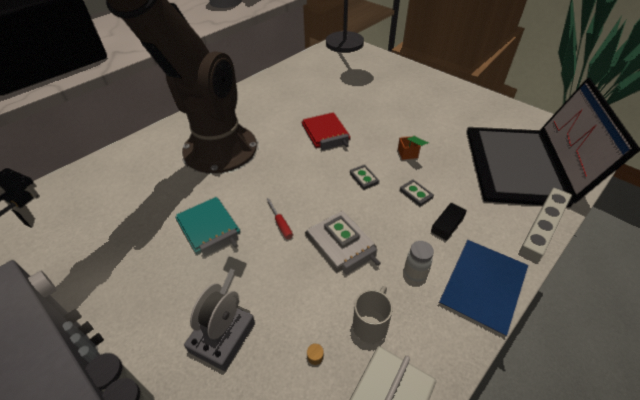

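View pics/top0.png

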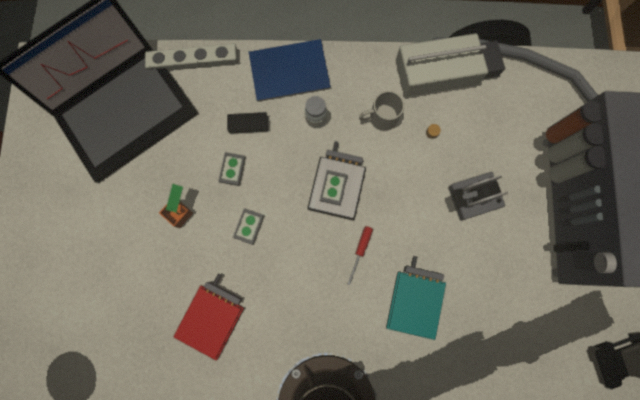

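```bash
cat > h.py <<'E'
from cell import *
import cv2, numpy as np
from scipy.spatial.transform import Rotation as R
def cam(n):
    c=camera_info(n); K=np.array([[c['fx'],0,c['cx']],[0,c['fy'],c['cy']],[0,0,1]])
    return K,np.array(c['distortion']),np.array(c['eye']),R.from_rotvec(c['rotation']).as_matrix()
def ray(n,p):
    K,d,e,M=cam(n); u=cv2.undistortPoints(np.array(p,float).reshape(-1,1,2),K,d)[:,0]
    return e,np.c_[u,np.ones(len(u))]@M.T
def onz(n,p,z):
    e,r=ray(n,p); return e+r*((z-e[2])/r[:,2])[:,None]
def tri(p1,p2):  # scene,top
    e1,r1=ray("scene",p1);e2,r2=ray("top",p2);out=[]
    for a,b in zip(r1,r2):
        s=np.linalg.lstsq(np.c_[a,-b],e2-e1,rcond=None)[0]
        P,Q=e1+a*s[0],e2+b*s[1]; out.append(np.r_[(P+Q)/2,np.linalg.norm(P-Q)])
    return np.array(out)
def proj(n,P):
    K,d,e,M=cam(n); return cv2.projectPoints((np.atleast_2d(P)-e)@M,np.zeros(3),np.zeros(3),K,d)[0][:,0]
def discs(n,im):
    h=cv2.cvtColor(im,cv2.COLOR_RGB2HSV); m=cv2.inRange(h,(40,80,40),(85,255,255))
    k,_,s,c=cv2.connectedComponentsWithStats(m)
    return [(c[i],s[i,4]) for i in range(1,k) if 15<s[i,4]<200]
E
python3 - <<'E'
from h import *
for n in("scene","top"):
    im=get_image(n)
    for c,a in discs(n,im): print(n,c.round(1),a,onz(n,c,.016)[0].round(4),onz(n,c,.041)[0].round(4))
    cv2.imwrite(f"pics/{n}.png",im[:,:,::-1])
s=cv2.imread("pics/scene.png")[240:370,170:270];t=cv2.imread("pics/top.png")[150:230,430:530]
u=cv2.imread("pics/top.png")[140:250,210:370]
f=lambda x,k:cv2.convertScaleAbs(cv2.resize(x,None,fx=k,fy=k,interpolation=2),alpha=1.6)
A=f(s,4);B=f(t,4);C=np.zeros((520,800,3),np.uint8);C[:,:400]=A;C[:320,400:]=B;D=f(u,1.8)[:198,:];C[322:520,400:400+D.shape[1]]=D
cv2.imwrite("pics/crop1.png",C)
E
```

```text
scene [608.9   0.7] 16 [0.5545 2.108  0.016 ] [0.5669 2.0292 0.041 ]
scene [591.1  26.5] 59 [0.5954 1.7321 0.016 ] [0.6065 1.6647 0.041 ]
scene [616.7  55.6] 136 [0.773  1.5042 0.016 ] [0.7788 1.4436 0.041 ]
scene [631.3  55.9] 172 [0.8181 1.539  0.016 ] [0.8225 1.4774 0.041 ]
scene [628.4  80. ] 183 [0.868  1.3236 0.016 ] [0.8709 1.2685 0.041 ]
scene [417.  140.4] 95 [0.4756 0.4633 0.016 ] [0.4903 0.4341 0.041 ]
scene [361.4 172.3] 30 [0.4379 0.2159 0.016 ] [0.4538 0.1941 0.041 ]
scene [367.  178.6] 33 [0.468  0.2057 0.016 ] [0.483  0.1843 0.041 ]
scene [412.5 188. ] 32 [0.5926 0.2654 0.016 ] [0.6038 0.2422 0.041 ]
scene [420.4 194.1] 35 [0.6239 0.2599 0.016 ] [0.6342 0.2369 0.041 ]
scene [338.1 226.3] 46 [0.5278 0.0063 0.016 ] [ 0.5409 -0.0092  0.041 ]
scene [236.4 228.4] 18 [ 0.3296 -0.1874  0.016 ] [ 0.3487 -0.197   0.041 ]
scene [196.1 242.1] 127 [ 0.2879 -0.2886  0.016 ] [ 0.3083 -0.2951  0.041 ]
scene [223.6 231.1] 24 [ 0.3113 -0.2168  0.016 ] [ 0.3309 -0.2255  0.041 ]
scene [345.  233.9] 50 [ 0.5589 -0.0007  0.016 ] [ 0.5712 -0.016   0.041 ]
top [232.6 162.2] 52 [0.6235 0.2622 0.016 ] [0.617  0.2567 0.041 ]
top [230.1 173.2] 51 [0.5931 0.2674 0.016 ] [0.5872 0.2617 0.041 ]
top [334.5 180.7] 55 [ 0.5766 -0.0148  0.016 ] [ 0.5712 -0.0141  0.041 ]
top [331.8 191.9] 53 [ 0.5457 -0.0078  0.016 ] [ 0.5409 -0.0072  0.041 ]
top [250.  219.7] 56 [0.4675 0.2079 0.016 ] [0.4645 0.2035 0.041 ]
top [245.8 230.8] 56 [0.4378 0.2178 0.016 ] [0.4355 0.2132 0.041 ]
```

View pics/crop1.png

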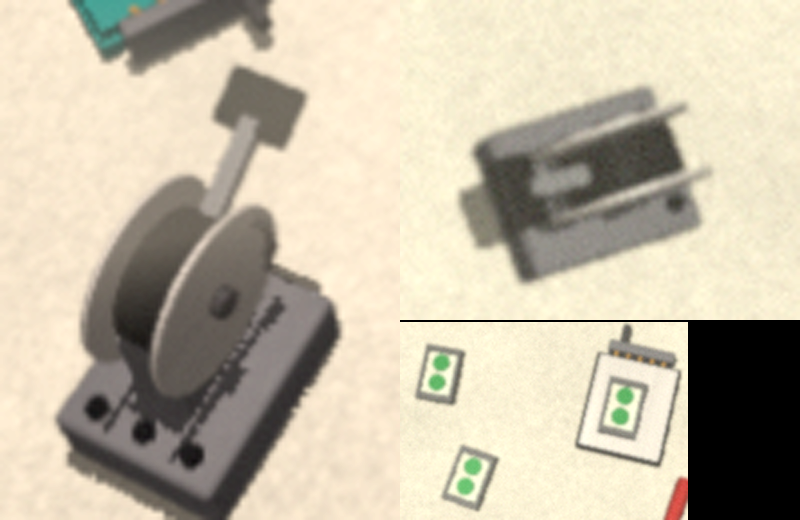

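Emit:
drive_tool --increments '[{"grip": -1,"tx": 0.45,"ty": 1,"tz": 0,"turn": -0.598},{"grip": -1,"tx": 0.45,"ty": 1,"tz": 0,"turn": -0.598},{"grip": -1,"tx": 0.45,"ty": 1,"tz": 0,"turn": -0.598},{"grip": -1,"tx": 0.45,"ty": 1,"tz": 0,"turn": -0.598},{"grip": -1,"tx": 0.45,"ty": 1,"tz": 0,"turn": -0.598},{"grip": -1,"tx": 0.45,"ty": 1,"tz": 0,"turn": -0.598},{"grip": -1,"tx": 0.45,"ty": 1,"tz": 0,"turn": -0.598},{"grip": -1,"tx": 0.45,"ty": 1,"tz": 0,"turn": -0.598},{"grip": -1,"tx": 0.45,"ty": 1,"tz": 0,"turn": -0.598},{"grip": -1,"tx": 0.45,"ty": 1,"tz": 0,"turn": -0.598},{"grip": -1,"tx": 0.45,"ty": 1,"tz": 0,"turn": -0.598},{"grip": -1,"tx": 0.45,"ty": 1,"tz": 0,"turn": -0.598}]'

```text
clock: 1.4
position: [0.3657, -0.1974, 0.2262]
ee_rot: [-3.1, 0.508, 0.0]
force: [0.1, 0.2, -0.8]
width: 0.999
```

Emit:
drive_tool --increments '[{"grip": -1,"tx": 0.218,"ty": 1,"tz": 0,"turn": 0},{"grip": -1,"tx": 0.218,"ty": 1,"tz": 0,"turn": 0},{"grip": -1,"tx": 0.218,"ty": 1,"tz": 0,"turn": 0},{"grip": -1,"tx": 0.218,"ty": 1,"tz": 0,"turn": 0},{"grip": -1,"tx": 0.218,"ty": 1,"tz": 0,"turn": 0},{"grip": -1,"tx": 0.218,"ty": 1,"tz": 0,"turn": 0},{"grip": -1,"tx": 0.218,"ty": 1,"tz": -0.1,"turn": 0},{"grip": -1,"tx": 0.218,"ty": 1,"tz": -0.2,"turn": 0},{"grip": -1,"tx": 0.218,"ty": 1,"tz": -0.3,"turn": 0},{"grip": -1,"tx": 0.218,"ty": 1,"tz": -0.3,"turn": 0},{"grip": -1,"tx": 0.218,"ty": 1,"tz": -0.3,"turn": 0},{"grip": -1,"tx": 0.218,"ty": 1,"tz": -0.3,"turn": 0}]'

```text
clock: 2.6
position: [0.4535, 0.2012, 0.1064]
ee_rot: [3.099, -0.511, -0.001]
force: [0.4, 0.1, -0.2]
width: 0.999
```

Emit:
drive_tool --newtons 20 --increments '[{"grip": -1,"tx": 0,"ty": 0.027,"tz": -0.08,"turn": 0},{"grip": -1,"tx": 0,"ty": 0.027,"tz": -0.16,"turn": 0},{"grip": -1,"tx": 0,"ty": 0.027,"tz": -0.22,"turn": 0},{"grip": -1,"tx": 0,"ty": 0.027,"tz": -0.256,"turn": 0},{"grip": -1,"tx": 0,"ty": 0.027,"tz": -0.256,"turn": 0},{"grip": -1,"tx": 0,"ty": 0.027,"tz": -0.256,"turn": 0},{"grip": 1,"tx": 0,"ty": 0.027,"tz": -0.256,"turn": 0},{"grip": 1,"tx": 0,"ty": 0.027,"tz": -0.256,"turn": 0},{"grip": 1,"tx": 0,"ty": 0.027,"tz": -0.256,"turn": 0},{"grip": 1,"tx": 0,"ty": 0.027,"tz": -0.256,"turn": 0},{"grip": 1,"tx": 0,"ty": 0.027,"tz": -0.256,"turn": 0},{"grip": 1,"tx": 0,"ty": 0.027,"tz": -0.256,"turn": 0},{"grip": 1,"tx": 0,"ty": 0.027,"tz": -0.256,"turn": 0},{"grip": 1,"tx": 0,"ty": 0.027,"tz": -0.256,"turn": 0}]'

```text
clock: 4.0
position: [0.4536, 0.2123, 0.0041]
ee_rot: [3.1, -0.511, -0.001]
force: [-0.4, -0.1, 5.3]
width: 0.611
```

Emit:
drive_tool --increments '[{"grip": 1,"tx": 0,"ty": 0,"tz": 0.1,"turn": 0},{"grip": 1,"tx": 0,"ty": 0,"tz": 0.2,"turn": 0},{"grip": 1,"tx": 0,"ty": 0,"tz": 0.3,"turn": 0},{"grip": 1,"tx": 0.256,"ty": -0.56,"tz": 0.3,"turn": 0.1},{"grip": 1,"tx": 0.256,"ty": -0.56,"tz": 0.3,"turn": 0.1},{"grip": 1,"tx": 0.256,"ty": -0.56,"tz": 0.3,"turn": 0.1},{"grip": 1,"tx": 0.256,"ty": -0.56,"tz": 0.3,"turn": 0.1},{"grip": 1,"tx": 0.256,"ty": -0.56,"tz": 0.3,"turn": 0.1},{"grip": 1,"tx": 0.256,"ty": -0.56,"tz": 0.3,"turn": 0.1},{"grip": 1,"tx": 0.256,"ty": -0.56,"tz": 0.3,"turn": 0.1},{"grip": 1,"tx": 0.256,"ty": -0.56,"tz": 0.165,"turn": 0.1},{"grip": 1,"tx": 0.256,"ty": -0.56,"tz": 0.165,"turn": 0.1},{"grip": 1,"tx": 0.256,"ty": -0.56,"tz": 0.165,"turn": 0.1},{"grip": 1,"tx": 0.256,"ty": -0.56,"tz": 0.165,"turn": 0.1}]'

```text
clock: 5.4
position: [0.5566, -0.0106, 0.0714]
ee_rot: [-3.122, 0.346, -0.001]
force: [-0.1, 0.2, 0.2]
width: 0.607
```

Emit:
drive_tool --increments '[{"grip": 1,"tx": 0,"ty": -0.003,"tz": -0.03,"turn": 0},{"grip": 1,"tx": 0,"ty": -0.003,"tz": -0.05,"turn": 0},{"grip": 1,"tx": 0,"ty": -0.003,"tz": -0.058,"turn": 0},{"grip": 1,"tx": 0,"ty": -0.003,"tz": -0.066,"turn": 0},{"grip": 1,"tx": 0,"ty": -0.003,"tz": -0.066,"turn": 0},{"grip": 1,"tx": 0,"ty": -0.003,"tz": -0.066,"turn": 0}]'

```text
clock: 6.0
position: [0.5566, -0.0118, 0.045]
ee_rot: [-3.122, 0.346, -0.001]
force: [0.0, 0.3, -0.7]
width: 0.604
```

Emit:
drive_tool --increments '[{"grip": -1,"tx": 0,"ty": 0,"tz": 0,"turn": 0},{"grip": -1,"tx": 0,"ty": 0,"tz": 0,"turn": 0},{"grip": -1,"tx": 0,"ty": 0,"tz": 0,"turn": 0},{"grip": -1,"tx": 0,"ty": 0,"tz": 0,"turn": 0},{"grip": -1,"tx": 0,"ty": 0,"tz": 0,"turn": 0},{"grip": -1,"tx": 0,"ty": 0,"tz": 0.08,"turn": 0},{"grip": -1,"tx": 0,"ty": 0,"tz": 0.2,"turn": 0},{"grip": -1,"tx": 0,"ty": 0,"tz": 0.25,"turn": 0},{"grip": -1,"tx": 0.129,"ty": 0.689,"tz": 0.25,"turn": 0.048},{"grip": -1,"tx": 0.129,"ty": 0.689,"tz": 0.25,"turn": 0.048},{"grip": -1,"tx": 0.129,"ty": 0.689,"tz": 0.25,"turn": 0.048},{"grip": -1,"tx": 0.129,"ty": 0.689,"tz": 0.25,"turn": 0.048},{"grip": -1,"tx": 0.129,"ty": 0.689,"tz": 0.25,"turn": 0.048},{"grip": -1,"tx": 0.129,"ty": 0.689,"tz": 0.25,"turn": 0.048},{"grip": -1,"tx": 0.129,"ty": 0.689,"tz": 0.15,"turn": 0.048},{"grip": -1,"tx": 0.129,"ty": 0.689,"tz": 0.1,"turn": 0.048},{"grip": -1,"tx": 0.129,"ty": 0.689,"tz": 0.1,"turn": 0.048},{"grip": -1,"tx": 0.129,"ty": 0.689,"tz": 0.1,"turn": 0.048}]'

```text
clock: 7.8
position: [0.6083, 0.2637, 0.0853]
ee_rot: [-3.13, 0.267, -0.001]
force: [0.2, -0.4, 0.8]
width: 1.002
```

```bash
python3 - <<'E'
from h import *
for n in("scene","top"):
    im=get_image(n); cv2.imwrite(f"pics/{n}1.png",im[:,:,::-1])
    for c,a in discs(n,im):
        if n=="scene" and not 300<c[0]<450: continue
        print(n,c.round(1),a,onz(n,c,.016)[0].round(4),onz(n,c,.057)[0].round(4))
t=cv2.imread("pics/top1.png")[130:260,190:390];s=cv2.imread("pics/scene1.png")[130:290,290:490]
f=lambda x:cv2.convertScaleAbs(cv2.resize(x,(400,int(x.shape[0]*2)),interpolation=2),alpha=1.6)
A=f(t);B=f(s);C=np.zeros((320,800,3),np.uint8);C[:260,:400]=A;C[:,400:]=B;cv2.imwrite("pics/crop2.png",C)
E
```

```text
scene [412.9 139. ] 46 [0.4611 0.4607 0.016 ] [0.486  0.4129 0.057 ]
scene [412.4 188.1] 33 [0.5926 0.2651 0.016 ] [0.611 0.227 0.057]
scene [420.6 194.1] 35 [0.6241 0.2606 0.016 ] [0.6409 0.2227 0.057 ]
scene [337.3 222.4] 48 [0.5169 0.0151 0.016 ] [ 0.539  -0.0107  0.057 ]
scene [344.3 230.1] 51 [0.5489 0.0078 0.016 ] [ 0.5694 -0.0176  0.057 ]
top [335.5 180.1] 59 [ 0.5783 -0.0174  0.016 ] [ 0.5692 -0.0161  0.057 ]
top [332.9 191.5] 58 [ 0.5469 -0.0106  0.016 ] [ 0.5391 -0.0096  0.057 ]
```

View pics/crop2.png

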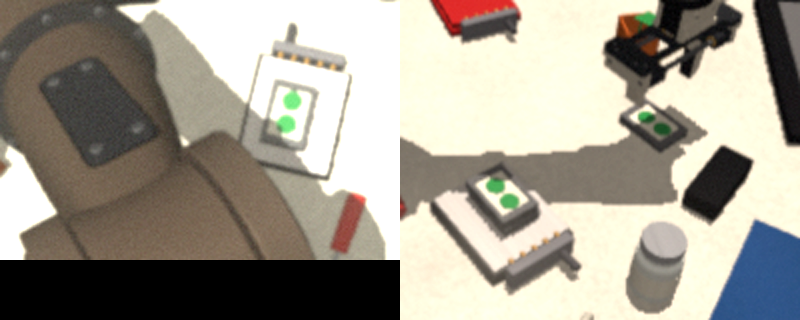

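Emit:
drive_tool --newtons 20 --increments '[{"grip": -1,"tx": 0,"ty": 0,"tz": -0.08,"turn": 0},{"grip": -1,"tx": 0,"ty": 0,"tz": -0.15,"turn": 0},{"grip": -1,"tx": 0,"ty": 0,"tz": -0.19,"turn": 0},{"grip": -1,"tx": 0,"ty": 0,"tz": -0.203,"turn": 0},{"grip": -1,"tx": 0,"ty": 0,"tz": -0.203,"turn": 0},{"grip": -1,"tx": 0,"ty": 0,"tz": -0.203,"turn": 0},{"grip": 1,"tx": 0,"ty": 0,"tz": -0.203,"turn": 0},{"grip": 1,"tx": 0,"ty": 0,"tz": -0.203,"turn": 0},{"grip": 1,"tx": 0,"ty": 0,"tz": -0.203,"turn": 0},{"grip": 1,"tx": 0,"ty": 0,"tz": -0.203,"turn": 0},{"grip": 1,"tx": 0,"ty": 0,"tz": -0.203,"turn": 0},{"grip": 1,"tx": 0,"ty": 0,"tz": -0.203,"turn": 0},{"grip": 1,"tx": 0,"ty": 0,"tz": -0.203,"turn": 0},{"grip": 1,"tx": 0,"ty": 0,"tz": -0.203,"turn": 0}]'

```text
clock: 9.3
position: [0.6093, 0.2643, 0.0056]
ee_rot: [-3.128, 0.267, -0.005]
force: [0.1, 0.5, 2.2]
width: 0.606
```

Emit:
drive_tool --increments '[{"grip": 1,"tx": 0,"ty": 0,"tz": 0.1,"turn": 0},{"grip": 1,"tx": 0,"ty": 0,"tz": 0.2,"turn": 0},{"grip": 1,"tx": 0,"ty": 0,"tz": 0.3,"turn": 0},{"grip": 1,"tx": -0.127,"ty": -0.687,"tz": 0.3,"turn": -0.047},{"grip": 1,"tx": -0.127,"ty": -0.687,"tz": 0.3,"turn": -0.047},{"grip": 1,"tx": -0.127,"ty": -0.687,"tz": 0.3,"turn": -0.047},{"grip": 1,"tx": -0.127,"ty": -0.687,"tz": 0.3,"turn": -0.047},{"grip": 1,"tx": -0.127,"ty": -0.687,"tz": 0.3,"turn": -0.047},{"grip": 1,"tx": -0.127,"ty": -0.687,"tz": 0.3,"turn": -0.047},{"grip": 1,"tx": -0.127,"ty": -0.687,"tz": 0.3,"turn": -0.047},{"grip": 1,"tx": -0.127,"ty": -0.687,"tz": 0.3,"turn": -0.047},{"grip": 1,"tx": -0.127,"ty": -0.687,"tz": 0.211,"turn": -0.047},{"grip": 1,"tx": -0.127,"ty": -0.687,"tz": 0.211,"turn": -0.047},{"grip": 1,"tx": -0.127,"ty": -0.687,"tz": 0.211,"turn": -0.047},{"grip": 1,"tx": -0.127,"ty": -0.687,"tz": 0.211,"turn": -0.047}]'

```text
clock: 10.8
position: [0.5592, -0.0094, 0.0911]
ee_rot: [-3.12, 0.342, -0.006]
force: [0.5, -0.5, 0.1]
width: 0.611
```

Emit:
drive_tool --increments '[{"grip": 1,"tx": -0.002,"ty": -0.003,"tz": -0.03,"turn": 0},{"grip": 1,"tx": -0.002,"ty": -0.003,"tz": -0.055,"turn": 0},{"grip": 1,"tx": -0.002,"ty": -0.003,"tz": -0.065,"turn": 0},{"grip": 1,"tx": -0.002,"ty": -0.003,"tz": -0.071,"turn": 0},{"grip": 1,"tx": -0.002,"ty": -0.003,"tz": -0.071,"turn": 0},{"grip": 1,"tx": -0.002,"ty": -0.003,"tz": -0.071,"turn": 0}]'

```text
clock: 11.4
position: [0.5585, -0.0105, 0.0627]
ee_rot: [-3.12, 0.342, -0.007]
force: [0.1, -0.0, 0.3]
width: 0.61
```

Emit:
drive_tool --increments '[{"grip": -1,"tx": 0,"ty": 0,"tz": 0,"turn": 0},{"grip": -1,"tx": 0,"ty": 0,"tz": 0,"turn": 0},{"grip": -1,"tx": 0,"ty": 0,"tz": 0,"turn": 0},{"grip": -1,"tx": 0,"ty": 0,"tz": 0,"turn": 0},{"grip": -1,"tx": 0,"ty": 0,"tz": 0,"turn": 0},{"grip": -1,"tx": 0,"ty": 0,"tz": 0.08,"turn": 0},{"grip": -1,"tx": 0,"ty": 0,"tz": 0.2,"turn": 0},{"grip": -1,"tx": 0,"ty": 0,"tz": 0.3,"turn": 0},{"grip": -1,"tx": 0,"ty": 0,"tz": 0.4,"turn": 0},{"grip": -1,"tx": -0.2,"ty": 0.5,"tz": 0.4,"turn": 0},{"grip": -1,"tx": -0.2,"ty": 0.5,"tz": 0.4,"turn": 0},{"grip": -1,"tx": -0.2,"ty": 0.5,"tz": 0.4,"turn": 0},{"grip": -1,"tx": -0.2,"ty": 0.5,"tz": 0.4,"turn": 0},{"grip": -1,"tx": -0.2,"ty": 0.5,"tz": 0.4,"turn": 0},{"grip": -1,"tx": -0.2,"ty": 0.5,"tz": 0.4,"turn": 0}]'

```text
clock: 12.9
position: [0.4769, 0.1928, 0.223]
ee_rot: [-3.12, 0.333, -0.006]
force: [0.2, 0.0, 0.3]
width: 0.998
```

```bash
python3 - <<'E'
from h import *
for n in("scene","top"):
    im=get_image(n); cv2.imwrite(f"pics/{n}2.png",im[:,:,::-1])
    for c,a in discs(n,im):
        if not 300<c[0]<450: continue
        print(n,c.round(1),a,onz(n,c,.073)[0].round(4))
# timer: crop1 px -> image px (scene crop origin 170,240 x4; top origin 430,150 x4, offset 400)
S=lambda x,y:(170+x/4,240+y/4); T=lambda x,y:(430+(x-400)/4,150+y/4)
# base top corners scene vs top (z should be .04): front-right... 
print("top base corners z.04",onz("top",[T(487,143),T(648,90),T(700,222),T(527,278)],.04).round(3))
print("scene base corners z.04",onz("scene",[S(60,418),S(213,500),S(338,318)],.04).round(3))
print("scene axle end",onz("scene",[S(224,300)],.105).round(3))
print("paddle corners scene z.155",onz("scene",[S(238,66),S(306,95),S(287,148),S(215,115)],.155).round(3))
print("paddle left edge top z.155",onz("top",[T(460,190),T(484,247)],.155).round(3))
t=cv2.imread("pics/top2.png")[120:250,290:530];s=cv2.imread("pics/scene2.png")[190:290,290:410]
C=np.zeros((600,720,3),np.uint8);f=lambda x,k:cv2.convertScaleAbs(cv2.resize(x,None,fx=k,fy=k,interpolation=2),alpha=1.6)
A=f(t,3)[:390];C[:A.shape[0],:A.shape[1]]=A;B=f(s,2);C[395:595,:240]=B;cv2.imwrite("pics/crop3.png",C)
E
```

```text
scene [417.  140.4] 95 [0.5092 0.3968 0.073 ]
scene [338.4 218.8] 50 [ 0.542  -0.0098  0.073 ]
scene [345.9 226.8] 52 [ 0.5735 -0.0168  0.073 ]
top [335.4 177.6] 56 [ 0.5721 -0.0152  0.073 ]
top [332.5 189.1] 58 [ 0.5421 -0.0082  0.073 ]
top base corners z.04 [[ 0.563 -0.323  0.04 ]
 [ 0.601 -0.433  0.04 ]
 [ 0.512 -0.464  0.04 ]
 [ 0.474 -0.347  0.04 ]]
scene base corners z.04 [[ 0.516 -0.462  0.04 ]
 [ 0.609 -0.433  0.04 ]
 [ 0.58  -0.328  0.04 ]]
scene axle end [[ 0.561 -0.376  0.105]]
paddle corners scene z.155 [[ 0.486 -0.298  0.155]
 [ 0.527 -0.285  0.155]
 [ 0.545 -0.312  0.155]
 [ 0.502 -0.325  0.155]]
paddle left edge top z.155 [[ 0.51  -0.27   0.155]
 [ 0.477 -0.283  0.155]]
```

View pics/crop3.png

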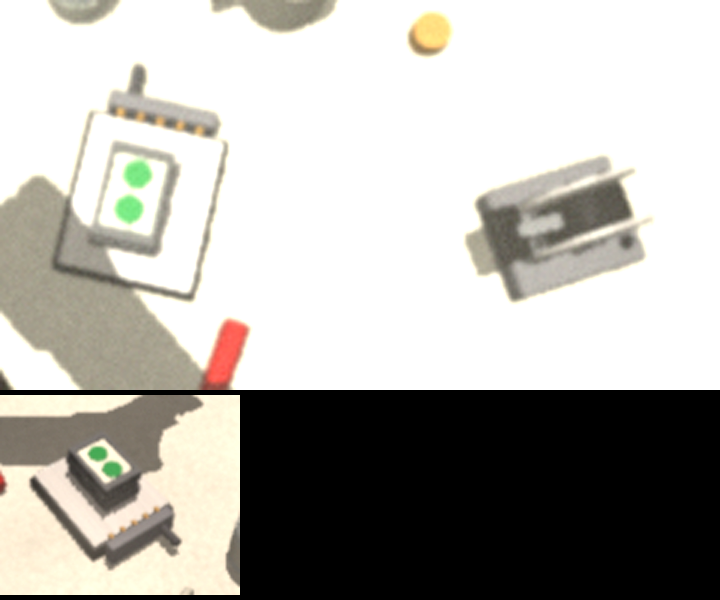

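Emit:
drive_tool --increments '[{"grip": 1,"tx": 0.083,"ty": -1,"tz": 0,"turn": -1},{"grip": 1,"tx": 0.083,"ty": -1,"tz": 0,"turn": -1},{"grip": 1,"tx": 0.083,"ty": -1,"tz": 0,"turn": -1},{"grip": 1,"tx": 0.083,"ty": -1,"tz": 0,"turn": -1},{"grip": 1,"tx": 0.083,"ty": -1,"tz": 0,"turn": -1},{"grip": 1,"tx": 0.083,"ty": -1,"tz": 0,"turn": -1},{"grip": 1,"tx": 0.083,"ty": -1,"tz": 0,"turn": -1},{"grip": 1,"tx": 0.083,"ty": -1,"tz": 0,"turn": -1},{"grip": 1,"tx": 0.083,"ty": -1,"tz": 0,"turn": -1},{"grip": 1,"tx": 0.083,"ty": -1,"tz": 0,"turn": -1},{"grip": 1,"tx": 0.083,"ty": -1,"tz": 0,"turn": -1},{"grip": 1,"tx": 0.083,"ty": -1,"tz": 0,"turn": -1}]'

```text
clock: 14.2
position: [0.5118, -0.21, 0.2226]
ee_rot: [2.535, -1.856, 0.007]
force: [-0.7, 0.2, -0.2]
width: 0.022
```

Emit:
drive_tool --increments '[{"grip": 1,"tx": -0.005,"ty": -0.1,"tz": 0,"turn": 0},{"grip": 1,"tx": -0.005,"ty": -0.205,"tz": 0,"turn": 0},{"grip": 1,"tx": -0.005,"ty": -0.205,"tz": 0,"turn": 0},{"grip": 1,"tx": -0.005,"ty": -0.205,"tz": -0.05,"turn": 0},{"grip": 1,"tx": -0.005,"ty": -0.205,"tz": -0.094,"turn": 0},{"grip": 1,"tx": -0.005,"ty": -0.205,"tz": -0.094,"turn": 0},{"grip": 1,"tx": -0.005,"ty": -0.205,"tz": -0.094,"turn": 0}]'

```text
clock: 14.9
position: [0.5101, -0.291, 0.1853]
ee_rot: [-2.536, 1.854, -0.006]
force: [0.5, 0.6, 0.0]
width: 0.004
```

```bash
python3 - <<'E'
from h import *
C=np.zeros((520,800,3),np.uint8)
for n,(x,y),o in(("scene",(170,220),0),("top",(430,150),400)):
    im=np.ascontiguousarray(get_image(n)[:,:,::-1]); c=im[y:y+130,x:x+100]
    c=cv2.convertScaleAbs(cv2.resize(c,None,fx=4,fy=4,interpolation=2),alpha=1.8); C[:,o:o+400]=c
cv2.imwrite("pics/crop4.png",C)
E
```

```text
(no output)
```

View pics/crop4.png

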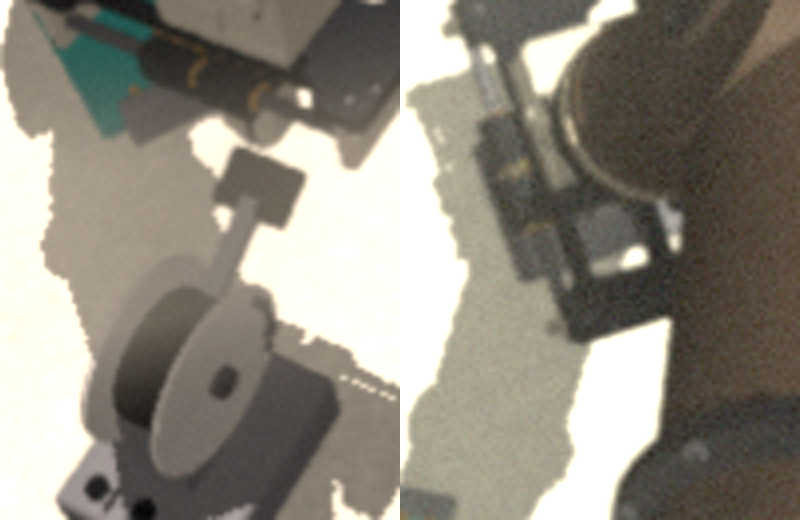

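Emit:
drive_tool --increments '[{"grip": 1,"tx": 0,"ty": -0.002,"tz": -0.03,"turn": 0},{"grip": 1,"tx": 0,"ty": -0.002,"tz": -0.05,"turn": 0},{"grip": 1,"tx": 0,"ty": -0.002,"tz": -0.065,"turn": 0},{"grip": 1,"tx": 0,"ty": -0.002,"tz": -0.08,"turn": 0},{"grip": 1,"tx": 0,"ty": -0.002,"tz": -0.095,"turn": 0},{"grip": 1,"tx": 0,"ty": -0.002,"tz": -0.11,"turn": 0},{"grip": 1,"tx": 0,"ty": -0.002,"tz": -0.125,"turn": 0},{"grip": 1,"tx": 0,"ty": -0.002,"tz": -0.14,"turn": 0},{"grip": 1,"tx": 0,"ty": -0.002,"tz": -0.155,"turn": 0},{"grip": 1,"tx": 0,"ty": -0.002,"tz": -0.17,"turn": 0},{"grip": 1,"tx": 0,"ty": -0.002,"tz": -0.188,"turn": 0},{"grip": 1,"tx": 0,"ty": -0.002,"tz": -0.188,"turn": 0},{"grip": 1,"tx": 0,"ty": -0.002,"tz": -0.188,"turn": 0}]'

```text
clock: 16.3
position: [0.5105, -0.2924, 0.1108]
ee_rot: [-2.536, 1.854, -0.009]
force: [-0.2, 2.6, 4.6]
width: 0.006
```

Emit:
drive_tool --increments '[{"grip": 1,"tx": 0,"ty": 0,"tz": -0.01,"turn": 0},{"grip": 1,"tx": 0,"ty": 0,"tz": -0.02,"turn": 0},{"grip": 1,"tx": 0,"ty": 0,"tz": -0.03,"turn": 0},{"grip": 1,"tx": 0,"ty": 0,"tz": -0.04,"turn": 0},{"grip": 1,"tx": 0,"ty": 0,"tz": -0.05,"turn": 0},{"grip": 1,"tx": 0,"ty": 0,"tz": -0.06,"turn": 0},{"grip": 1,"tx": 0,"ty": 0,"tz": -0.067,"turn": 0},{"grip": 1,"tx": 0,"ty": 0,"tz": -0.07,"turn": 0},{"grip": 1,"tx": 0,"ty": 0,"tz": -0.07,"turn": 0},{"grip": 1,"tx": 0,"ty": 0,"tz": -0.07,"turn": 0}]'

```text
clock: 17.3
position: [0.5114, -0.2946, 0.084]
ee_rot: [2.534, -1.856, 0.015]
force: [0.6, -2.3, 7.1]
width: 0.004
```

```bash
python3 - <<'E'
from h import *
P0=np.array([.537,-.3835,.105]);l=np.array([-.302,.953,0]);x=np.array([.953,.302,0]);z=np.array([0,0,1.])
im=np.ascontiguousarray(get_image("scene")[:,:,::-1]);cv2.imwrite("pics/scene5.png",im)
X0,Y0,k=170,220,5
c=cv2.convertScaleAbs(cv2.resize(im[Y0:Y0+110,X0:X0+120],None,fx=k,fy=k,interpolation=2),alpha=1.8)
o=c.copy()
# predicted lever lines at dial .72 (red), .81 (green), .90 (blue); paddle near-side top edge
for d,col in((.72,(0,0,255)),(.81,(0,255,0)),(.9,(255,0,0))):
    t=.5-d;u=np.cos(t)*l+np.sin(t)*z;v=-np.sin(t)*l+np.cos(t)*z
    q=[P0+r*u+s*x+h*v for r,s,h in((.079,.022,.005),(.111,.022,.005),(.111,-.022,.005),(.079,-.022,.005))]
    p=(proj("scene",q)-[X0,Y0]+.5)*k
    cv2.polylines(o,[p.astype(int)],True,col,1); print(d,(p/k+[X0,Y0]).round(1).tolist())
C=np.hstack([c[:,:400],o[:,:400]]);cv2.imwrite("pics/crop5.png",C);print(observe()['force'],observe()['position'])
E
```

```text
0.72 [[247.3, 287.1], [255.5, 277.6], [239.2, 270.4], [230.6, 279.6]]
0.81 [[247.4, 289.3], [255.6, 280.7], [239.3, 273.5], [230.8, 281.8]]
0.9 [[247.4, 291.7], [255.4, 284.0], [239.3, 276.8], [230.8, 284.1]]
[ 0.12943735 -2.00703003  8.31021327] [ 0.51137301 -0.29461432  0.08402257]
```

View pics/crop5.png

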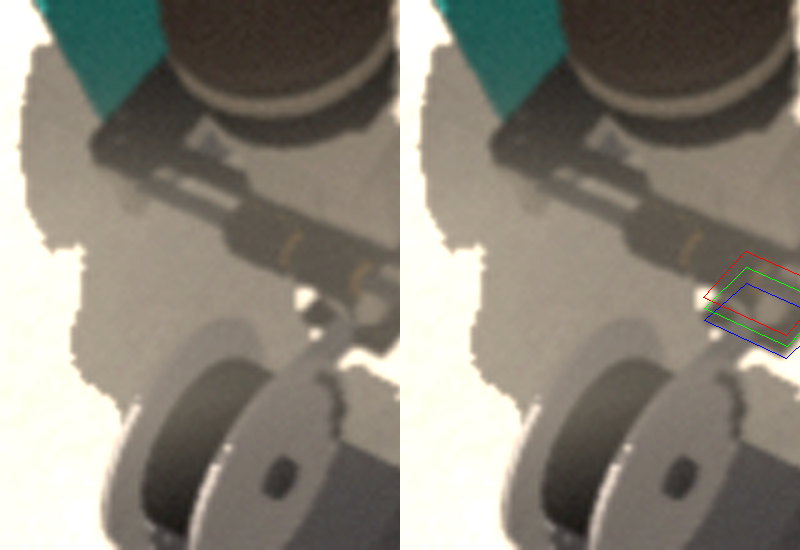

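Emit:
drive_tool --increments '[{"grip": 1,"tx": 0,"ty": 0,"tz": 0,"turn": 0},{"grip": 1,"tx": 0,"ty": 0,"tz": 0,"turn": 0},{"grip": 1,"tx": 0,"ty": 0,"tz": 0,"turn": 0}]'

```text
clock: 17.65
position: [0.5115, -0.2948, 0.0846]
ee_rot: [2.534, -1.856, 0.016]
force: [-1.3, 2.7, 7.2]
width: 0.006
```

```bash
python3 - <<'E'
from h import *
im=np.mean([get_image("scene").astype(float) for _ in range(6)],0)[:,:,::-1]
X0,Y0,k=210,262,10
c=cv2.convertScaleAbs(cv2.resize(im[Y0:Y0+45,X0:X0+55],None,fx=k,fy=k,interpolation=cv2.INTER_CUBIC),alpha=2.2)
c=np.ascontiguousarray(c)
P0=np.array([.537,-.3835,.105]);l=np.array([-.302,.953,0]);x=np.array([.953,.302,0]);z=np.array([0,0,1.])
for d,col in((.72,(0,0,255)),(.81,(0,255,0)),(.9,(255,0,0))):
    t=.5-d;u=np.cos(t)*l+np.sin(t)*z;v=-np.sin(t)*l+np.cos(t)*z
    p=(proj("scene",[P0+.079*u+s*x+.005*v for s in(.022,-.022)])-[X0,Y0]+.5)*k
    for a in p: cv2.circle(c,tuple(int(b) for b in a),4,col,-1)
cv2.imwrite("pics/crop6.png",c)
o=observe();print(o['clock'],o['position'],o['force'])
im=get_image("top");sc=get_image("scene")
for n,i in(("top",im),("scene",sc)):
    for q,a in discs(n,i):
        if 320<q[0]<350 and 150<q[1]<240: print(n,onz(n,q,.073)[0].round(4))
E
```

```text
17.95 [ 0.51145164 -0.29478704  0.08455975] [-0.87867599  2.16540871  5.89706788]
top [ 0.5723 -0.0151  0.073 ]
top [ 0.5421 -0.0082  0.073 ]
scene [ 0.542  -0.0096  0.073 ]
scene [ 0.5735 -0.0168  0.073 ]
```

View pics/crop6.png

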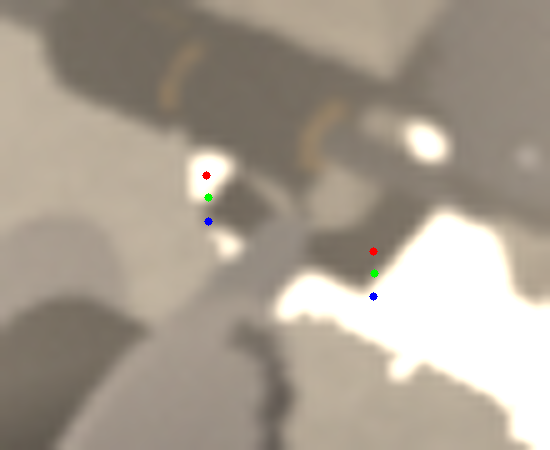

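Emit:
drive_tool --increments '[{"grip": 1,"tx": 0,"ty": 0,"tz": -0.002,"turn": 0},{"grip": 1,"tx": 0,"ty": 0,"tz": -0.004,"turn": 0},{"grip": 1,"tx": 0,"ty": 0,"tz": -0.004,"turn": 0},{"grip": 1,"tx": 0,"ty": 0,"tz": -0.004,"turn": 0},{"grip": 1,"tx": 0,"ty": 0,"tz": -0.004,"turn": 0},{"grip": 1,"tx": 0,"ty": 0,"tz": -0.004,"turn": 0},{"grip": 1,"tx": 0,"ty": 0,"tz": -0.004,"turn": 0},{"grip": 1,"tx": 0,"ty": 0,"tz": -0.004,"turn": 0},{"grip": 1,"tx": 0,"ty": 0,"tz": -0.004,"turn": 0},{"grip": 1,"tx": 0,"ty": 0,"tz": -0.004,"turn": 0},{"grip": 1,"tx": 0,"ty": 0,"tz": -0.004,"turn": 0},{"grip": 1,"tx": 0,"ty": 0,"tz": -0.004,"turn": 0},{"grip": 1,"tx": 0,"ty": 0,"tz": -0.004,"turn": 0},{"grip": 1,"tx": 0,"ty": 0,"tz": -0.004,"turn": 0},{"grip": 1,"tx": 0,"ty": 0,"tz": -0.004,"turn": 0},{"grip": 1,"tx": 0,"ty": 0,"tz": -0.004,"turn": 0},{"grip": 1,"tx": 0,"ty": 0,"tz": -0.004,"turn": 0},{"grip": 1,"tx": 0,"ty": 0,"tz": -0.004,"turn": 0},{"grip": 1,"tx": 0,"ty": 0,"tz": -0.004,"turn": 0},{"grip": 1,"tx": 0,"ty": 0,"tz": -0.004,"turn": 0}]'

```text
clock: 20.05
position: [0.5115, -0.295, 0.0836]
ee_rot: [2.534, -1.856, 0.016]
force: [-1.4, 2.9, 5.9]
width: 0.003
```

Emit:
drive_tool --increments '[{"grip": 1,"tx": 0,"ty": 0,"tz": -0.001,"turn": 0},{"grip": 1,"tx": 0,"ty": 0,"tz": -0.001,"turn": 0},{"grip": 1,"tx": 0,"ty": 0,"tz": -0.001,"turn": 0},{"grip": 1,"tx": 0,"ty": 0,"tz": -0.001,"turn": 0},{"grip": 1,"tx": 0,"ty": 0,"tz": -0.001,"turn": 0},{"grip": 1,"tx": 0,"ty": 0,"tz": -0.001,"turn": 0},{"grip": 1,"tx": 0,"ty": 0,"tz": -0.001,"turn": 0},{"grip": 1,"tx": 0,"ty": 0,"tz": -0.001,"turn": 0},{"grip": 1,"tx": 0,"ty": 0,"tz": -0.001,"turn": 0},{"grip": 1,"tx": 0,"ty": 0,"tz": -0.001,"turn": 0},{"grip": 1,"tx": 0,"ty": 0,"tz": -0.001,"turn": 0},{"grip": 1,"tx": 0,"ty": 0,"tz": -0.001,"turn": 0}]'

```text
clock: 21.25
position: [0.5115, -0.295, 0.0837]
ee_rot: [2.534, -1.856, 0.017]
force: [-1.3, 3.9, 6.7]
width: 0.004
```

```bash
python3 -c "
from cell import *
o=observe();print(o['position'],o['force']);print(sign_off())"
```

```text
[ 0.5115186  -0.29502253  0.08366031] [-1.28137097  3.87750733  6.69534414]
the job is handed in; nothing more can be done
None
```

I stacked both loose cassettes on the base cassette and released them. I then pressed the paddle to the third click with closed fingers and handed in with the gripper still holding it there.

- **Pile:** In the camera measurements, the upper cassettes sit about 2.6 mm (middle) and 1.3 mm (top) from the base cassette's centre. Their angles are within about 0.01 rad of it. The top cassette had not moved when I looked again while pressing.
- **Dial:** I could not read the dial directly. The fingertip height and pivot position give about 0.81 rad. The picture of the paddle's edge, taken about 1 mm higher, suggested slightly less, about 0.77–0.81, so I lowered the tool about 1 mm afterwards. I did not take another picture after that, and the arm hid most of the paddle, so the picture is only a rough check.
- **Hold:** The paddle was held for more than 3 s before hand-in. The upward force on the tool was 6–7 N over that hold and about 6.7 N at hand-in, at 21.25 s.
- **Other things:** I made no separate check that the bystanders stayed put; the moves were planned clear of them.
- **Calibration:** The two cameras disagreed by about 2 mm in y throughout, which is within their stated calibration accuracy.

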